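Gather the panel sockets in the tote's yellow corner

ROBOT

A 6-joint arm with a two-finger parallel gripper is mounted at the origin on the work surface. World frame = base frame: x ahead of the robot, y to its left, z up, the work surface at z = 0. Lengths are in m, angles in degrees, forces in N, time in s.
With the tool pointing down it reaches from about 0.2 to 0.875 m from the base axis. Payload 3.4 kg.
Tool frame: the origin (TCP) lies midway between the tips of the shut fingers; the grasp point (between the pads) lies 19 mm behind it; z points along the fingers, y is the line along which they close (so a half turn about z gives the same grasp; the last joint's range is limited). The gripper opens to 94 mm and grips with 3 to 60 N. Pads are 16 mm wide; open, the fingers measure 119 mm over their backs; the gripper's body (75 mm by 177 mm) begins 78 mm behind the grasp point.
Start: joints at [67.781, 15.808, 86.224, -0, 77.962, -6.933], TCP at [0.152, 0.555, 0.178] pointing down, gripper open.
Joint ranges: [-165.64, 165.64], [-43.16, 119.46], [12.63, 154.43], [-67.54, 247.53], [6.08, 155.33], [-154.97, 154.97]. Speed limits (degrees/s): [147.25, 147.25, 180, 180, 180, 180].

INTERFACE

Orientations are given as [roll, pitch, yaw] about the fixed x, y, z axes, in that order (R = Rz(yaw) Ry(pitch) Rx(roll)).
In Python, from plant import r, snapshot, spot_in, spot_point gives the robot as it stands.
- The arm moves only by the tool jog_arm, never from a script. Its argument "deltas" is a list of rows, each an object with "translation": the shift along the tool's x, y, z as a fraction of full scale, a list of three; "twist": the turn about the tool's z as a fraction of full scale; "jaw": the opening, from -1 (shut) to 1 (fully open). A call has 1 to 10 rows; each row shifts and turns the commanded pose from where the row before left it, along the tool's axes as they then stand; what a row does not reach is not made up. Full scale, the value 1, is 0.075 m for a shift and 180 degrees for a turn. A row lasts 1/10 s, in which the tool goes at most 50 mm and 8.59 degrees, less where a joint would pass 70% of its speed; a pose out of reach is approached as far as the arm can. A call with a number of a shift or a turn outside -1 to 1 is refused whole. A call with a gripper value outside its range is refused whole. The fingers move at their own pace and stop on an object; "force" is the grip in N (left out, the last holds). Time passes only in rows, so rows that do not move let the fingers close. It gives the time, the measured TCP pose, the force, the opening and the grip force at its end, in the units of the state.
- r.get_obs(): the state, without advancing time (a new reading comes with each control period).
- snapshot(name): name is "scene" or "top" or "wrist"; returns a dict with "frame" (400x640x3 uint8, blue, green, red), "range_z" (400x640 float32, m along the optical axis (not along the pixel's ray), 0 where there is no reading), "fov_y" (degrees; the focal length in pixels is half the picture's height over the tangent of half this angle, whatever the lens; pixels are square), "cx", "cy" (the principal point, pixels), "R" (3x3) and "t" (3): a world point X has camera coordinates R X + t; the wrist camera has in their place "T_tool_cam" (4x4, takes a point from camera to tool coordinates, whose origin is the TCP and whose axes are the flange's). Camera axes: x right, y down, z forward; pixel columns grow to the right and rows downward; lengths in m; the calibration is good to about 2 mm. A picture is of the moment at which its call begins: read the wrist's pose just before it.
- r.hand_in(): hands the job in; it is judged then, once.
Trained networks look in a picture, given as the dict that the camera call returned (one of the last four; its "shot" number tells which), for a name from the list of things; names that differ only in an ending like _2 or _b are one class to them, and where a whole thing is asked for, a point or a joint stands for the part that bears it (a point fixed in the world has none). Each returns a list of dicts, best first, with "confidence" (0 to 1); they miss things now and then, are a little off and sometimes report something else, mostly with a low value. They report only what shows in the picture. A call takes as long as a camera call.
- spot_in(picture, target): "xyz" ([x, y, z] in m, in world coordinates, good to about 4 mm: the middle of the surface that is visible of it).
- spot_point(picture, target): "xyz" ([x, y, z] in m, in world coordinates, good to about 4 mm: a listed point, or the origin of a listed thing).
The state is a dict: "t": time; "q": joint angles; "joint_vel": joint speeds; "joint_torque": joint torques, N m; "eef_pos": TCP position; "ee_rot": TCP orientation; "contact_force": force on the tool from outside, world axes, zero at the start; "wrist_torque": the same for the moment, N m; "finger_gap": finger opening in m; "finger_force": force on a finger pad.
Only numpy, scipy, OpenCV 4.12 (cv2) and the standard library are available. Lean on these libraries where they do the work, as an engineer would, in place of code of your own. Each camera call takes 0.05 s, during which the arm holds its last target. There are 200 camera calls.

TASK

On the radio bench, slide the cover of the blue connector tote fully shut over the spare knobs while the tote stands on the bench. Then pick the tote up by its black handle, clear of everything, and, over about where it stood, tilt it so that the three loose metal sockets in the open bay slide together into the yellow corner, with that corner lowest. Finish while still holding the tote up and tilted like that, with nothing spilled and the other things on the bench left alone.

Things in the scene. Friction and masses are not known exactly. Their poses are not given: they have to be found in the camera images.
- tote: Loose blue tote, 0.6 kg loaded, 170 (x) by 144 (y) by 45 mm, walls and floor 4 mm. Origin on its underside below the handle's middle (outside x -85 to 85, y -67 to 77 mm); z up, x along the handle. A 6 mm divider at y = 0 parts the open bay (inside y 3 to 73, x -81 to 81 mm; holds the sockets) from the covered bay (y -3 to -63 mm). Sockets start to slide at 9 to 16 degrees of tilt
- tote_handle (a point): Grip point: centre of the tote's black handle bar, fixed over the divider, 95 mm above the tote's underside; the bar is 100 mm long (tote x), 14 mm thick (tote y), 18 mm high (86 to 104 mm above the underside), on two posts at x = -42 and 42 mm, free space under it down to the rim. Axes as the tote's
- tote_corner (a point): The yellow corner of the open bay, where its floor (4 mm above the underside) meets its -x and +y walls; these walls and a 50 mm square of floor are yellow there. Axes as the tote's
- tote_foot (a point): Outer bottom corner of the tote just outside the yellow corner: the tote's lowest point when it is tilted towards the yellow corner. Axes as the tote's
- cover (a joint): Sliding cover of the tote's -y bay: light grey plate 168 by 55 by 4 mm just over the rim (46 to 50 mm above the underside), sliding along the tote's x. 0 = fully shut (hard stop); grows to 0.1 m as it slides out past the tote's +x end. Starts partly open, stays where left; about 1 N moves it, about 3 N drags the tote
- socket0: Bright metal panel socket, loose in the tote's open bay: a 25 mm square, 4 mm thick flange lying flat with a 15.6 mm round barrel standing 18 mm up from it; 30 g. Origin at the centre of the flange's underside. One of three alike
- socket1: Bright metal panel socket, loose in the tote's open bay: a 25 mm square, 4 mm thick flange lying flat with a 15.6 mm round barrel standing 18 mm up from it; 30 g. Origin at the centre of the flange's underside. One of three alike
- socket2: Bright metal panel socket, loose in the tote's open bay: a 25 mm square, 4 mm thick flange lying flat with a 15.6 mm round barrel standing 18 mm up from it; 30 g. Origin at the centre of the flange's underside. One of three alike
- knob0: Spare black knob, loose in the tote's covered bay: disc of 24 mm diameter, 14 mm high, 20 g. Origin at the centre of its underside. One of two alike
- knob1: Spare black knob, loose in the tote's covered bay: disc of 24 mm diameter, 14 mm high, 20 g. Origin at the centre of its underside. One of two alike
- mug: Blue mug, 80 mm across, 90 mm high, loose; origin under its centre. Leave alone
- mic: Black hand microphone, 105 by 55 by 32 mm, lying loose; origin under its centre. Leave alone
- driver: Screwdriver lying loose beyond the tote, about 200 mm long along its x; origin on its underside. Leave alone
- bottle: Glass bottle with red label, 64 mm across, 200 mm high, loose; origin under its centre. Leave alone
- headset: Black headset lying loose, about 190 by 190 by 70 mm; origin between its ear cups, on the bench. Leave alone
- cover_tab (a point): Top centre of the red tab that stands up from the cover, at tote y = -35 mm, and tote x = 68 mm when shut. The tab is 12 mm long (tote x), 26 mm wide (tote y) and stands from 50 mm (the cover's top) to 72 mm above the tote's underside. Axes as the tote's

How it is judged (in metres and radians):
On the way, in this order (a step that is already met when the one before it is completed fails the run):
1. the cover is fully shut (within 5 mm) while the tote stands flat on the bench (value of joint cover below 0.005 m and height (world z) of tote below 0.01 m and angle between tote's own z axis and vertical below 0.1 rad), for 0.2 s.
2. the tote is held by the gripper, clear of the bench (height (world z) of each of tote_foot, tote above 0.015 m and contact force between tote and the fingers above 1 N), for 0.2 s.
At the end, for the whole second after the job is handed in: tote held still by the gripper only, mid-bench (x 0.3 to 0.72, y within 0.28 m), lowest corner 15+ mm up, tilted 10+ degrees, yellow corner lowest (3+ degrees down along both sides); all three sockets at rest, base centres within 70 mm of that corner; cover shut within 5 mm, both knobs under it (value of joint cover below 0.005 m and angle between tote's own z axis and vertical above 0.17 rad and angle between tote's own x axis and vertical below 1.5208 rad and angle between tote's own y axis and vertical above 1.6208 rad and height (world z) of tote_foot above 0.015 m and contact force between tote and the fingers above 1 N and linear speed of each of tote, socket0, socket1, socket2 below 0.03 m/s and contact force between tote and mug below 0.2 N and contact force between tote and mic below 0.2 N and contact force between tote and driver below 0.2 N and contact force between tote and bottle below 0.2 N and contact force between tote and headset below 0.2 N and world x of tote between 0.3 and 0.72 m and world y of tote between -0.28 and 0.28 m and distance between each of socket0, socket1, socket2 and tote_corner below 0.07 m and y of each of knob0, knob1 in the frame of tote below -0.002 m and z of knob0 in the frame of tote between 0 and 0.046 m and z of knob1 in the frame of tote between 0 and 0.046 m); the arm keeps its last pose, push and grip.
It fails at once if a socket or knob leaves the tote (distance between any of socket0, socket1, socket2, knob0, knob1 and tote above 0.14 m or z of any of socket0, socket1, socket2, knob0, knob1 in the frame of tote above 0.07 m).
It fails at once if a bystander (mug, microphone, screwdriver, bottle, headset) is moved by more than 30 mm (distance of any of mug, mic, driver, bottle, headset from where it was at the start of the episode above 0.03 m).
It also fails if it takes over 46 s, if anything falls off the work surface, if the arm or the gripper's body presses on something with over 40 N, if the wrist force passes 120 N, or if a joint passes its speed limit or range.

## Working session

There is one attempt and no reset: what is moved stays moved. The work goes in short steps, Python scripts to look and compute and a tool call to move; the robot and the scene stay as the last step left them, time stands still between calls to the robot, and variables do not carry over. Pictures are saved under pics/ and viewed, at most 10 in all, crops included, and the job is handed in when it is done.

Besides the shell and the picture viewer there is one more tool, called after "Emit:" by a JSON object that holds its "api" and its "payload". jog_arm: Moves the arm, as the interface text tells. Shift numbers are shares of 0.075 m and turn numbers shares of 180 degrees, none past 1 either way. Its arguments: {"type":"object","properties":{"deltas":{"type":"array"},"force":{"type":"number"}},"required":["deltas"]}

```bash
ls; mkdir -p pics
python3 - <<'E'
from plant import r, snapshot, spot_in, spot_point
import cv2
o=r.get_obs(); print({k:o[k] for k in('t','eef_pos','ee_rot','finger_gap')})
for c in('top','scene'):
    p=snapshot(c); cv2.imwrite(f'pics/{c}0.png',p['frame'])
    for n in('tote','tote_handle','tote_corner','tote_foot','cover_tab','socket0','knob0','mug','mic','driver','bottle','headset'):
        print(c,n,[(d['xyz'],d['confidence']) for d in spot_point(p,n)[:3]])
E
```

```text
pics
{'t': 0.0, 'eef_pos': array([0.15134228, 0.55407093, 0.17762041]), 'ee_rot': array([-1.79895575e+02, -1.29408243e-02,  1.64714934e+02]), 'finger_gap': 0.09379678239174095}
top tote [([0.5305, 0.0314, -0.0023], 0.9)]
top tote_handle [([0.5335, 0.0292, 0.0942], 0.69)]
top tote_corner [([0.4416, -0.0325, 0.0055], 0.64)]
top tote_foot [([0.4368, -0.0346, -0.0039], 0.75)]
top cover_tab [([0.6096, 0.1691, 0.075], 0.74), ([0.5484, -0.0122, 0.0038], 0.26)]
top socket0 [([0.5272, 0.0952, 0.0051], 0.63), ([0.4888, 0.0809, 0.0054], 0.63), ([0.5135, 0.051, 0.0048], 0.56)]
top knob0 [([0.5471, -0.0152, 0.0028], 0.55), ([0.5668, 0.0197, 0.0051], 0.46)]
top mug [([0.4377, -0.0367, -0.0018], 0.72), ([0.494, -0.3394, -0.0021], 0.7)]
top mic [([0.3828, -0.3044, 0.0027], 0.62), ([0.4912, -0.3406, -0.0049], 0.56)]
top driver [([0.7495, -0.0642, -0.0018], 0.63)]
top bottle [([0.7277, -0.2673, 0.0024], 0.8)]
top headset [([0.7462, -0.0628, -0.0036], 0.47)]
scene tote [([0.5332, 0.0333, -0.0018], 0.96)]
scene tote_handle [([0.5298, 0.035, 0.0978], 0.84)]
scene tote_corner [([0.4419, -0.0269, 0.0038], 0.88)]
scene tote_foot [([0.4359, -0.0383, 0.0033], 0.8)]
scene cover_tab [([0.6007, 0.1695, 0.0701], 0.74)]
scene socket0 [([0.5159, 0.0462, 0.0058], 0.39)]
scene knob0 [([0.5494, -0.0167, 0.0048], 0.52), ([0.5655, 0.0137, 0.0051], 0.46)]
scene mug [([0.4901, -0.3449, -0.0001], 0.72)]
scene mic [([0.3769, -0.3032, 0.0011], 0.94)]
scene driver [([0.7487, -0.0616, -0.0005], 0.7)]
scene bottle [([0.724, -0.2674, -0.0005], 0.7), ([0.4375, -0.0407, 0.0019], 0.46)]
scene headset [([0.6827, 0.4215, -0.0018], 0.95)]
```

View pics/top0.png

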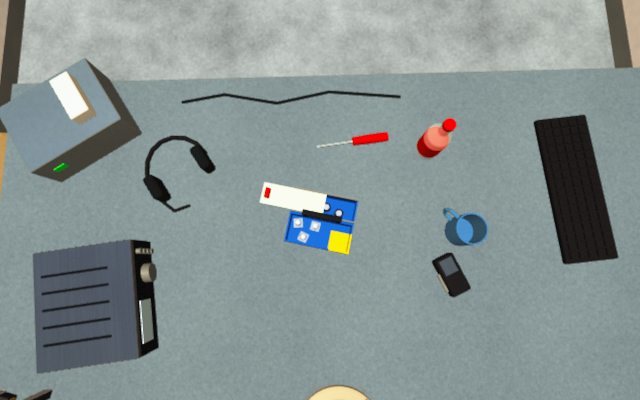

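View pics/scene0.png

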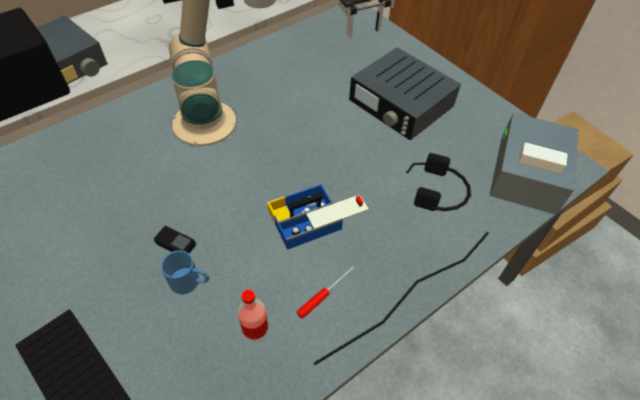

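The top view shows the tote at (322,218), the cover sticking out to the left with its red tab at (267,192), and the yellow corner at (340,242). The scene view agrees. The tote's x axis points at about 76° world yaw, and the cover is about 83 mm open. The jog can't tilt the tool directly, so I'll test how the arm behaves at its reach limit, away from everything else.

Emit:
{"api": "jog_arm", "payload": {"deltas": [{"translation": [0,0,-0.66],"twist": 0,"jaw": -1},{"translation": [0,0,-0.66],"twist": 0,"jaw": -1},{"translation": [0,0,-0.66],"twist": 0,"jaw": -1},{"translation": [0,0,-0.66],"twist": 0,"jaw": -1},{"translation": [0,0,-0.66],"twist": 0,"jaw": -1},{"translation": [0,0,-0.66],"twist": 0,"jaw": -1},{"translation": [0,0,-0.66],"twist": 0,"jaw": -1},{"translation": [0,0,-0.66],"twist": 0,"jaw": -1},{"translation": [0,0,-0.66],"twist": 0,"jaw": -1},{"translation": [0,0,-0.66],"twist": 0,"jaw": -1}]}}

```text
t: 2.3
eef_pos: [0.1449, 0.5282, 0.6088]
ee_rot: [178.9, -0.1, 164.7]
contact_force: [0.3, 0.9, -0.9]
finger_gap: 0.0175
finger_force: 0.0
```

Run:
```python
from plant import r
o=r.get_obs(); print({k:o[k] for k in('t','q','eef_pos','ee_rot','finger_gap')})
```

```text
{'t': 2.3, 'q': array([ 67.18591032,  22.50770621,  13.04230232,   0.42539046,
       143.34057113,  -7.1755792 ]), 'eef_pos': array([0.14490841, 0.5282423 , 0.60877487]), 'ee_rot': array([ 1.78867637e+02, -1.06726984e-01,  1.64706251e+02]), 'finger_gap': 0.01754554288553589}
```

Emit:
{"api": "jog_arm", "payload": {"deltas": [{"translation": [0,0,-0.66],"twist": 0,"jaw": -1},{"translation": [0,0,-0.66],"twist": 0,"jaw": -1},{"translation": [0,0,-0.66],"twist": 0,"jaw": -1},{"translation": [0,0,-0.66],"twist": 0,"jaw": -1}]}}

```text
t: 2.7
eef_pos: [0.1234, 0.4511, 0.6751]
ee_rot: [173.3, 0.0, 164.7]
contact_force: [0.2, 0.1, -0.4]
finger_gap: 0.0008
finger_force: 0.0
```

Run:
```python
from plant import r
o=r.get_obs(); print({k:o[k] for k in('t','q','eef_pos','ee_rot','finger_gap')})
```

```text
{'t': 2.7, 'q': array([ 65.1764172 ,  15.06605922,  12.65524382,   1.95500954,
       145.62870139,  -7.86508032]), 'eef_pos': array([0.12335676, 0.4511322 , 0.67506188]), 'ee_rot': array([1.73274803e+02, 9.01699293e-03, 1.64718791e+02]), 'finger_gap': 0.0008089477430626452}
```

The arm does tilt at its reach limit, about 1.4° per row with the fingers swinging outward, and it keeps the tilt afterwards. I'll use that to tilt the tote once it's held. Next I'll measure the tote's yaw precisely from depth.

```bash
cat > h.py <<'E'
import numpy as np, cv2
from plant import r, snapshot, spot_in, spot_point
from scipy.spatial.transform import Rotation as Ro
def cloud(p):
    h,w=p['range_z'].shape; f=h/2/np.tan(np.radians(p['fov_y']/2)); v,u=np.mgrid[:h,:w]; z=p['range_z']
    c=np.stack([(u-p['cx'])/f*z,(v-p['cy'])/f*z,z],-1)
    return (c-p['t'])@np.asarray(p['R'])
def rect(m,X):
    q=X[m][:,:2]; (c,s,a)=cv2.minAreaRect((q*1000).astype(np.float32)); return np.round(c,1),np.round(s,1),round(a,1)
def tote(p):
    X=cloud(p); b=p['frame'].astype(int); z=X[...,2]
    near=(abs(X[...,0]-.56)<.17)&(abs(X[...,1]-.06)<.2)
    wh=near&(b.min(2)>150)&(z>.038)&(z<.056)
    wh=cv2.morphologyEx(wh.astype(np.uint8),cv2.MORPH_OPEN,np.ones((3,3)))>0
    red=near&(b[...,2]>150)&(b[...,1]<80)&(z>.055)&(z<.085)
    bar=near&(b.max(2)<60)&(z>.075)&(z<.115)
    for n,m in(('cover',wh),('tab',red),('bar',bar)):
        if m.sum()>3: print(n,m.sum(),rect(m,X),'mean',X[m].mean(0).round(4))
E
python3 - <<'E'
from h import *
for c in('top','scene'):
    p=snapshot(c); print(c); tote(p)
    for n in('tote_handle','cover_tab'): print(n,[d['xyz'] for d in spot_point(p,n)[:1]])
E
```

```text
top
cover 1228 (array([586.5, 101.2]), array([167.9,  58.2]), 77.5) mean [0.5864 0.0973 0.05  ]
tab 41 (array([600.8, 167.6]), array([10.6, 24.6]), 78.6) mean [0.6005 0.1671 0.0718]
bar 217 (array([533.2,  28.9]), array([95.4, 14.1]), 77.1) mean [0.5324 0.0283 0.1032]
tote_handle [[0.5356, 0.0276, 0.0938]]
cover_tab [[0.6048, 0.1701, 0.0717]]
scene
cover 833 (array([584.5, 105.3]), array([168.6,  61.2]), 77.0) mean [0.5849 0.098  0.0508]
tab 24 (array([601.4, 169.1]), array([ 7.4, 26.3]), 74.6) mean [0.6023 0.1682 0.0726]
bar 244 (array([534.2,  30. ]), array([96.5, 18.3]), 75.0) mean [0.5352 0.0284 0.1007]
tote_handle [[0.5281, 0.0344, 0.0993]]
cover_tab [[0.6018, 0.1698, 0.0709]]
```

Emit:
{"api": "jog_arm", "payload": {"deltas": [{"translation": [0,0,0.25],"twist": 0.0445,"jaw": -1},{"translation": [0,0,0.25],"twist": 0.0445,"jaw": -1},{"translation": [0,0,0.25],"twist": 0.0445,"jaw": -1},{"translation": [0,0,0.25],"twist": 0.0445,"jaw": -1},{"translation": [0,0,0.25],"twist": 0.0445,"jaw": -1},{"translation": [0,0,0.25],"twist": 0.0445,"jaw": -1},{"translation": [0,0,0.25],"twist": 0.0445,"jaw": -1},{"translation": [0,0,0.25],"twist": 0.0445,"jaw": -1},{"translation": [0,0,0.25],"twist": 0.0445,"jaw": -1},{"translation": [0,0,0.25],"twist": 0.0445,"jaw": -1}]}}

```text
t: 4.0
eef_pos: [0.1297, 0.4741, 0.4854]
ee_rot: [178.9, -6.4, 84.4]
contact_force: [0.2, 0.0, -0.0]
finger_gap: 0.0003
finger_force: 0.0
```

```bash
cat >> h.py <<'E'
def go(target, yaw=None, n=None):
    o=r.get_obs(); R=Ro.from_euler('xyz',o['ee_rot'],degrees=True).as_matrix()
    d=R.T@(np.array(target)-o['eef_pos']); 
    print('t',round(o['t'],2),'pos',o['eef_pos'].round(4),'rot',o['ee_rot'].round(2),'q',o['q'].round(1),'F',o['contact_force'].round(1),'gap',o['finger_gap'].round(4))
    L=np.linalg.norm(d); n=n or int(np.ceil(L/.048)); print('toolaxes x az',np.degrees(np.arctan2(R[1,0],R[0,0])).round(2),'z',R[:,2].round(3),'dist',L.round(3),'rows',n,'each',(d/n/.075).round(3))
H=np.array([.533,.029]); th=np.radians(77); ex=np.array([np.cos(th),np.sin(th)]); ey=np.array([-ex[1],ex[0]])
def T(x,y,z): return [*(H+x*ex+y*ey),z]
E
python3 -c "
from h import *
go(T(.186,-.035,.15))"
```

```text
Traceback (most recent call last):
  File "h.py", line 22, in go
    print('t',round(o['t'],2),'pos',o['eef_pos'].round(4),'rot',o['ee_rot'].round(2),'q',o['q'].round(1),'F',o['contact_force'].round(1),'gap',o['finger_gap'].round(4))
                                                                                                                                               ^^^^^^^^^^^^^^^^^^^^^
AttributeError: 'float' object has no attribute 'round'
```

Emit:
{"api": "jog_arm", "payload": {"deltas": [{"translation": [0,0,0.25],"twist": 0.042,"jaw": -1}]}}

```text
t: 4.1
eef_pos: [0.1303, 0.4761, 0.4667]
ee_rot: [179.8, -6.5, 76.8]
contact_force: [-0.4, 0.7, 0.4]
finger_gap: 0.0006
finger_force: 0.0
```

```bash
sed -i "s/o\['finger_gap'\].round(4)/round(o['finger_gap'],4)/" h.py
python3 -c "
from h import *
go(T(.186,-.035,.15))"
```

```text
t 4.1 pos [0.1303 0.4761 0.4667] rot [179.8   -6.46  76.75] q [ 65.7   2.9  63.2   1.1 107.6  79.4] F [-0.4  0.7  0.4] gap 0.0006
toolaxes x az 76.75 z [ 0.029  0.109 -0.994] dist 0.636 rows 14 each [-0.182  0.502  0.285]
```

Emit:
{"api": "jog_arm", "payload": {"deltas": [{"translation": [-0.182,0.502,0.285],"twist": 0,"jaw": -1},{"translation": [-0.182,0.502,0.285],"twist": 0,"jaw": -1},{"translation": [-0.182,0.502,0.285],"twist": 0,"jaw": -1},{"translation": [-0.182,0.502,0.285],"twist": 0,"jaw": -1},{"translation": [-0.182,0.502,0.285],"twist": 0,"jaw": -1},{"translation": [-0.182,0.502,0.285],"twist": 0,"jaw": -1},{"translation": [-0.182,0.502,0.285],"twist": 0,"jaw": -1},{"translation": [-0.182,0.502,0.285],"twist": 0,"jaw": -1},{"translation": [-0.182,0.502,0.285],"twist": 0,"jaw": -1},{"translation": [-0.182,0.502,0.285],"twist": 0,"jaw": -1}]}}

```text
t: 5.1
eef_pos: [0.4746, 0.2814, 0.2402]
ee_rot: [179.9, -6.6, 77.0]
contact_force: [1.0, -0.0, -0.6]
finger_gap: 0.0006
finger_force: 0.0
```

```bash
python3 -c "
from h import *
go(T(.186,-.035,.10))
go(T(.186,-.035,.058))"
```

```text
t 5.1 pos [0.4746 0.2814 0.2402] rot [179.86  -6.55  77.04] q [19.3  9.3 86.6  5.5 80.5 31.5] F [ 1.  -0.  -0.6] gap 0.0006
toolaxes x az 77.04 z [ 0.028  0.111 -0.993] dist 0.21 rows 5 each [-0.167  0.396  0.358]
t 5.1 pos [0.4746 0.2814 0.2402] rot [179.86  -6.55  77.04] q [19.3  9.3 86.6  5.5 80.5 31.5] F [ 1.  -0.  -0.6] gap 0.0006
toolaxes x az 77.04 z [ 0.028  0.111 -0.993] dist 0.24 rows 5 each [-0.18   0.395  0.469]
```

Emit:
{"api": "jog_arm", "payload": {"deltas": [{"translation": [-0.18,0.395,0.469],"twist": 0,"jaw": -1},{"translation": [-0.18,0.395,0.469],"twist": 0,"jaw": -1},{"translation": [-0.18,0.395,0.469],"twist": 0,"jaw": -1},{"translation": [-0.18,0.395,0.469],"twist": 0,"jaw": -1},{"translation": [-0.18,0.395,0.469],"twist": 0,"jaw": -1},{"translation": [0,0,0],"twist": 0,"jaw": -1}]}}

```text
t: 5.7
eef_pos: [0.6069, 0.2003, 0.0529]
ee_rot: [-179.7, -6.3, 76.8]
contact_force: [-1.7, 0.1, 0.1]
finger_gap: 0.0002
finger_force: 0.0
```

```bash
python3 -c "
from h import *
go(T(.090,-.035,.058),n=16)
go(T(.0835,-.035,.058),n=1)
p=snapshot('top');tote(p)"
```

```text
t 5.7 pos [0.6069 0.2003 0.0529] rot [-179.68   -6.31   76.84] q [ 8.1 24.8 91.5  6.8 61.9 18.1] F [-1.7  0.1  0.1] gap 0.0002
toolaxes x az 76.84 z [ 0.02   0.108 -0.994] dist 0.094 rows 16 each [-0.077  0.001 -0.013]
t 5.7 pos [0.6069 0.2003 0.0529] rot [-179.68   -6.31   76.84] q [ 8.1 24.8 91.5  6.8 61.9 18.1] F [-1.7  0.1  0.1] gap 0.0002
toolaxes x az 76.84 z [ 0.02   0.108 -0.994] dist 0.1 rows 1 each [-1.319  0.022 -0.215]
cover 892 (array([585.8,  99.6]), array([164.5,  58.3]), 77.9) mean [0.5826 0.0802 0.0499]
tab 29 (array([600.3, 166.1]), array([ 8.4, 23.7]), 78.5) mean [0.5996 0.1656 0.0719]
bar 218 (array([533.2,  28.9]), array([95.6, 14.1]), 77.0) mean [0.5322 0.0277 0.1031]
```

Emit:
{"api": "jog_arm", "payload": {"deltas": [{"translation": [-0.08,0,-0.09],"twist": 0,"jaw": -1},{"translation": [-0.08,0,-0.01],"twist": 0,"jaw": -1},{"translation": [-0.08,0,-0.009],"twist": 0,"jaw": -1},{"translation": [-0.08,0,-0.009],"twist": 0,"jaw": -1},{"translation": [-0.08,0,-0.009],"twist": 0,"jaw": -1},{"translation": [-0.08,0,-0.009],"twist": 0,"jaw": -1},{"translation": [-0.08,0,-0.009],"twist": 0,"jaw": -1},{"translation": [-0.08,0,-0.009],"twist": 0,"jaw": -1},{"translation": [-0.08,0,-0.009],"twist": 0,"jaw": -1},{"translation": [-0.08,0,-0.009],"twist": 0,"jaw": -1}]}}

```text
t: 6.75
eef_pos: [0.5939, 0.1432, 0.0671]
ee_rot: [179.7, -6.6, 77.1]
contact_force: [0.3, -1.1, -0.7]
finger_gap: 0.0003
finger_force: 0.0
```

```bash
python3 -c "
from h import *
go(T(.086,-.035,.058),n=8)
p=snapshot('top');tote(p)"
```

```text
t 6.75 pos [0.5939 0.1432 0.0671] rot [179.73  -6.63  77.06] q [ 2.7 21.8 94.4  7.2 62.  12.4] F [ 0.3 -1.1 -0.7] gap 0.0003
toolaxes x az 77.06 z [ 0.03   0.111 -0.993] dist 0.04 rows 8 each [-0.066  0.002  0.008]
cover 440 (array([578.6,  66.5]), array([96.9, 58. ]), 77.6) mean [0.5816 0.0762 0.05  ]
bar 136 (array([533.4,  28.8]), array([95.7, 14.6]), 76.8) mean [0.5298 0.0167 0.1033]
```

Emit:
{"api": "jog_arm", "payload": {"deltas": [{"translation": [-0.066,0,0.03],"twist": 0,"jaw": -1},{"translation": [-0.066,0,0.03],"twist": 0,"jaw": -1},{"translation": [-0.066,0,0.01],"twist": 0,"jaw": -1},{"translation": [-0.066,0,-0.008],"twist": 0,"jaw": -1},{"translation": [-0.066,0,-0.008],"twist": 0,"jaw": -1},{"translation": [-0.066,0,-0.008],"twist": 0,"jaw": -1},{"translation": [-0.066,0,-0.008],"twist": 0,"jaw": -1},{"translation": [-0.066,0,-0.008],"twist": 0,"jaw": -1},{"translation": [-0.03,0,-0.003],"twist": 0,"jaw": -1},{"translation": [0,0,0],"twist": 0,"jaw": -1}]}}

```text
t: 7.8
eef_pos: [0.5848, 0.1032, 0.0604]
ee_rot: [179.7, -6.6, 77.0]
contact_force: [0.5, 0.4, -0.5]
finger_gap: 0.0002
finger_force: 0.0
```

```bash
python3 -c "
from h import *
go(T(.078,-.035,.058),n=2)
p=snapshot('top');tote(p)
p=snapshot('scene');tote(p);cv2.imwrite('pics/s1.png',cv2.resize(p['frame'][150:270,220:400],None,fx=4,fy=4))"
```

```text
t 7.8 pos [0.5848 0.1032 0.0604] rot [179.72  -6.63  77.04] q [-1.3 21.  96.7  7.4 60.8  8.2] F [ 0.5  0.4 -0.5] gap 0.0002
toolaxes x az 77.04 z [ 0.031  0.111 -0.993] dist 0.006 rows 2 each [-0.041  0.008  0.011]
cover 292 (array([586. , 101.1]), array([168.7,  50.9]), 80.1) mean [0.5747 0.0473 0.05  ]
bar 155 (array([534.8,  36.9]), array([68.8, 13.6]), 77.2) mean [0.5342 0.0371 0.1029]
cover 714 (array([586.3, 104.9]), array([168.4,  59.6]), 76.4) mean [0.5866 0.0902 0.0509]
tab 11 (array([606.9, 166.9]), array([8.4, 8.5]), 50.3) mean [0.6074 0.1674 0.0705]
bar 240 (array([534. ,  30.5]), array([98. , 17.4]), 78.2) mean [0.5355 0.0289 0.1007]
```

View pics/s1.png

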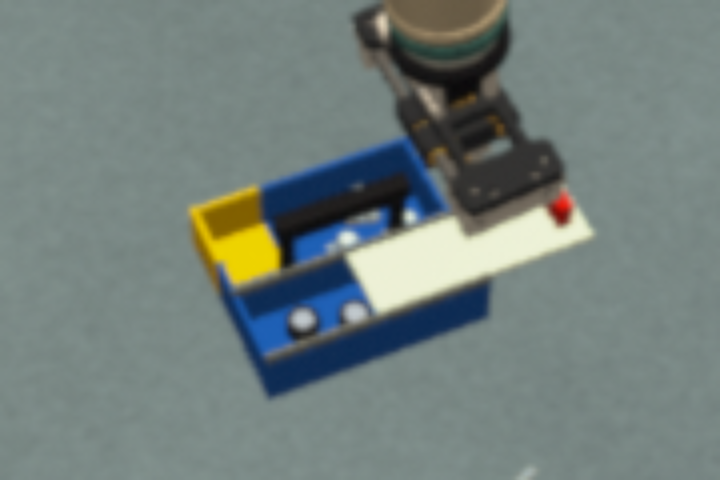

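The crop shows the cover still open, with its red tab at (562,207), and the gripper now inboard of it. The closed fingertips rode over the tab because the TCP was at 0.067. I'll go back and push lower.

Emit:
{"api": "jog_arm", "payload": {"deltas": [{"translation": [0,0,-0.5],"twist": 0,"jaw": -1},{"translation": [0.6,0,0.07],"twist": 0,"jaw": -1},{"translation": [0.6,0,0.07],"twist": 0,"jaw": -1},{"translation": [0.2,0,0.1],"twist": 0,"jaw": -1},{"translation": [0,0,0.2],"twist": 0,"jaw": -1},{"translation": [0,0,0],"twist": 0,"jaw": -1},{"translation": [0,0,0],"twist": 0,"jaw": -1}]}}

```text
t: 8.6
eef_pos: [0.6073, 0.2043, 0.0763]
ee_rot: [179.8, -6.6, 77.1]
contact_force: [0.5, -0.4, -0.0]
finger_gap: 0.0005
finger_force: 0.0
```

```bash
python3 -c "
from h import *
p=snapshot('top');tote(p)
go(T(.186,-.035,.056),n=2)"
```

```text
cover 939 (array([585.8, 101.3]), array([168.1,  58.5]), 78.7) mean [0.5834 0.082  0.05  ]
tab 25 (array([600.3, 170.7]), array([23.5,  8.1]), 1.0) mean [0.5992 0.1693 0.0717]
bar 221 (array([533.,  29.]), array([95.4, 14. ]), 77.2) mean [0.5322 0.028  0.1034]
t 8.65 pos [0.6079 0.2042 0.0769] rot [179.75  -6.61  77.05] q [ 8.4 23.4 90.1  6.7 64.  18.5] F [ 1.   0.4 -0.4] gap 0.0008
toolaxes x az 77.05 z [ 0.03   0.111 -0.993] dist 0.021 rows 2 each [-0.026  0.009  0.137]
```

Emit:
{"api": "jog_arm", "payload": {"deltas": [{"translation": [0,0.01,0.14],"twist": 0,"jaw": -1},{"translation": [-0.02,0.01,0.13],"twist": 0,"jaw": -1},{"translation": [0,0,0],"twist": 0,"jaw": -1},{"translation": [0,0,0],"twist": 0,"jaw": -1}]}}

```text
t: 9.05
eef_pos: [0.6094, 0.2048, 0.0561]
ee_rot: [179.8, -6.6, 77.0]
contact_force: [-0.1, 0.1, -0.1]
finger_gap: 0.0006
finger_force: 0.0
```

```bash
python3 -c "
from h import *
go(T(.150,-.035,.056),n=5)"
```

```text
t 9.05 pos [0.6094 0.2048 0.0561] rot [179.79  -6.61  77.04] q [ 8.4 24.6 91.4  6.9 61.6 18.2] F [-0.1  0.1 -0.1] gap 0.0006
toolaxes x az 77.04 z [ 0.029  0.111 -0.993] dist 0.038 rows 5 each [-0.102  0.    -0.012]
```

Emit:
{"api": "jog_arm", "payload": {"deltas": [{"translation": [-0.08,0,-0.0095],"twist": 0,"jaw": -1},{"translation": [-0.08,0,-0.0095],"twist": 0,"jaw": -1},{"translation": [-0.08,0,-0.0095],"twist": 0,"jaw": -1},{"translation": [-0.08,0,-0.0095],"twist": 0,"jaw": -1},{"translation": [-0.08,0,-0.0095],"twist": 0,"jaw": -1}]}}

```text
t: 9.55
eef_pos: [0.6029, 0.175, 0.0569]
ee_rot: [179.7, -6.6, 77.1]
contact_force: [-0.0, 0.4, 0.2]
finger_gap: 0.0006
finger_force: 0.0
```

```bash
python3 -c "
from h import *
go(T(.084,-.035,.056))
p=snapshot('scene');tote(p)"
```

```text
t 9.55 pos [0.6029 0.175  0.0569] rot [179.71  -6.63  77.06] q [ 5.7 23.5 93.2  7.1 61.1 15.3] F [-0.   0.4  0.2] gap 0.0006
toolaxes x az 77.06 z [ 0.031  0.111 -0.993] dist 0.074 rows 2 each [-0.491 -0.002 -0.051]
cover 842 (array([585.6, 106.1]), array([170.4,  58.7]), 76.5) mean [0.585  0.0988 0.0508]
tab 21 (array([603.9, 168.5]), array([ 8.9, 19.1]), 72.4) mean [0.6047 0.1677 0.0721]
bar 243 (array([533.3,  29.9]), array([96.8, 18.2]), 77.6) mean [0.5354 0.0285 0.1007]
```

```bash
python3 -c "
from h import *
p=snapshot('scene');q=snapshot('wrist')
a=cv2.resize(p['frame'][150:270,260:400],None,fx=4,fy=4)[:400,:560]
cv2.imwrite('pics/s2.png',np.vstack([cv2.resize(a,(400,286)),cv2.resize(q['frame'],(400,250))]))
cv2.imwrite('pics/w2.png',q['frame'])"
```

```text
(no output)
```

View pics/s2.png

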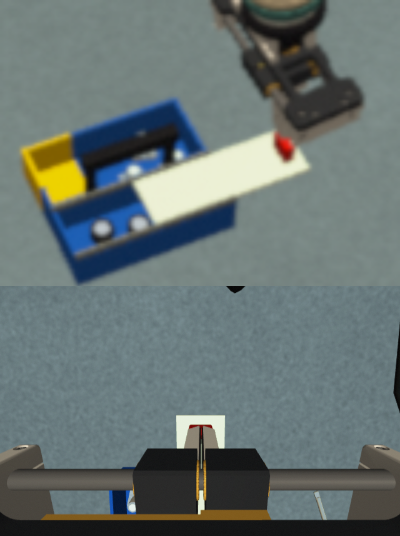

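The scene crop shows the fingertips just touching the tab's outer face, at (285,147), with the cover unmoved. I'll keep pushing.

Emit:
{"api": "jog_arm", "payload": {"deltas": [{"translation": [-0.08,0,-0.0095],"twist": 0,"jaw": -1},{"translation": [-0.08,0,-0.0095],"twist": 0,"jaw": -1},{"translation": [-0.08,0,-0.0095],"twist": 0,"jaw": -1}]}}

```text
t: 10.0
eef_pos: [0.5987, 0.1576, 0.0567]
ee_rot: [179.7, -6.6, 77.1]
contact_force: [0.7, -0.3, -0.3]
finger_gap: 0.0002
finger_force: 0.0
```

```bash
python3 -c "
from h import *
go(T(.084,-.035,.056))
p=snapshot('scene');tote(p);cv2.imwrite('pics/s3.png',cv2.resize(p['frame'][150:270,220:400],None,fx=4,fy=4))"
```

```text
t 10.0 pos [0.5987 0.1576 0.0567] rot [179.73  -6.62  77.08] q [ 4.1 22.9 94.2  7.2 60.9 13.6] F [ 0.7 -0.3 -0.3] gap 0.0002
toolaxes x az 77.08 z [ 0.03   0.111 -0.993] dist 0.056 rows 2 each [-0.372 -0.001 -0.039]
cover 823 (array([585.5, 105.1]), array([167.5,  60.6]), 76.6) mean [0.5852 0.0974 0.0509]
bar 238 (array([533.5,  29.7]), array([97.8, 18.1]), 76.2) mean [0.5354 0.0282 0.1009]
```

View pics/s3.png

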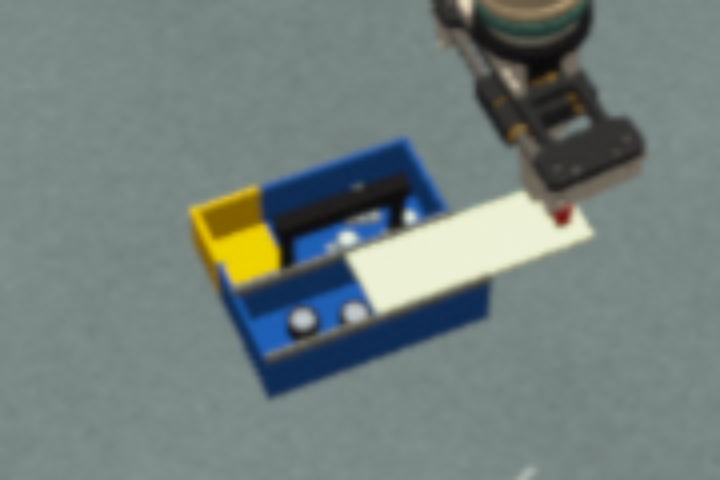

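```bash
python3 -c "
from h import *
o=r.get_obs(); c=o['eef_pos']; print(c)
for k in('scene','top'):
    p=snapshot(k);X=cloud(p)-H.tolist().__add__([0]); 
    A=np.stack([X[...,0]*ex[0]+X[...,1]*ex[1],X[...,0]*ey[0]+X[...,1]*ey[1],X[...,2]],-1)
    m=(abs(A[...,0]-.145)<.03)&(abs(A[...,1]+.035)<.035)&(A[...,2]>.053)&(A[...,2]<.13)
    d=np.c_[(A[m]*1000).round(0),p['frame'][m]]; d=d[d[:,2].argsort()]; print(k,len(d)); print(d[:40:2].astype(int))
"
```

```text
[0.59846187 0.15665295 0.05665662]
scene 101
[[139 -26  53 212 239 235]
 [132 -27  53 214 240 236]
 [137 -18  53 194 228 224]
 [167 -47  53 188 219 210]
 [137 -61  53 208 237 232]
 [161 -63  53 165 198 194]
 [132 -35  53 214 240 236]
 [143 -25  54 177 211 207]
 [140 -43  54 214 240 236]
 [133 -51  54 214 240 236]
 [149 -62  54 193 227 222]
 [158 -63  54 184 220 216]
 [115 -16  54 212 240 236]
 [124 -55  54 215 241 236]
 [133 -63  54 177 213 208]
 [134 -30  55 215 240 236]
 [133 -49  56 215 240 236]
 [150 -49  56 111 134 158]
 [126 -46  56 214 240 236]
 [123 -52  56 214 240 236]]
top 0
[]
```

```bash
python3 -c "
from h import *
p=snapshot('scene');X=cloud(p)-np.r_[H,0]
A=np.stack([X[...,0]*ex[0]+X[...,1]*ex[1],X[...,0]*ey[0]+X[...,1]*ey[1],X[...,2]],-1)
m=(abs(A[...,0]-.145)<.06)&(abs(A[...,1]+.035)<.06)&(A[...,2]>.053)&(A[...,2]<.16)&(p['frame'][...,1]<190)
v,u=np.nonzero(m)
d=np.c_[u,v,(A[m]*1000).round(0),p['frame'][m]]; d=d[d[:,4].argsort()]; print(len(d)); print(d[:70:2].astype(int))
"
```

```text
70
[[333 202  87  -3  53 127 133 125]
 [351 197 142  -8  54 115 130 130]
 [359 205 149 -44  55  58  71 126]
 [358 203 149 -37  56  64  75 117]
 [362 205 156 -49  57 129 156 183]
 [359 204 150 -42  57  30  38 117]
 [361 204 154 -46  60  34  44 117]
 [362 203 156 -47  64  86 105 150]
 [362 204 155 -50  64 110 134 165]
 [361 203 153 -47  66  28  35 115]
 [363 201 160 -45  69 123 140 166]
 [361 202 152 -47  71  50  59 124]
 [352 198 131 -32  83 110 129 132]
 [351 196 128 -29  90 100 110 112]
 [354 200 129 -46  92 148 175 174]
 [355 199 132 -46  95  95 109 115]
 [352 195 129 -32  97  90 101 108]
 [350 193 127 -24  98 102 111 112]
 [354 199 126 -49 101  99 114 119]
 [354 198 128 -47 102  91 103 110]
 [355 198 129 -49 104  89 100 108]
 [355 197 130 -47 106  86  97 105]
 [353 196 126 -43 108  91 103 110]
 [351 192 127 -29 109  88  99 107]
 [350 190 126 -24 112  95 105 109]
 [351 191 126 -30 114  86  95 103]
 [354 196 125 -49 115  91 104 111]
 [350 189 125 -26 119  91 100 104]
 [353 194 124 -45 120  85  96 104]
 [352 191 125 -36 122  71  79  85]
 [354 193 127 -45 123  47  52  55]
 [353 192 125 -42 124  63  70  76]
 [351 189 124 -33 127  75  83  90]
 [350 187 123 -28 131  79  87  91]
 [354 186 123 -47 157  70  78  83]]
```

```bash
python3 -c "
from h import *
o=r.get_obs(); R=Ro.from_euler('xyz',o['ee_rot'],degrees=True).as_matrix()
p=snapshot('wrist'); M=np.array(p['T_tool_cam']); print(M.round(3))
h,w=p['range_z'].shape; f=h/2/np.tan(np.radians(p['fov_y']/2)); z=p['range_z']
for v in list(range(200,400,8)):
  for u in (300,320,330):
    c=np.array([(u-p['cx'])/f*z[v,u],(v-p['cy'])/f*z[v,u],z[v,u]]); t=M[:3,:3]@c+M[:3,3]; W=R@t+o['eef_pos']; print(u,v,(t*1000).round(0),(W*1000).round(0),p['frame'][v,u])
" | head -90
```

```text
[[-0.001 -0.971 -0.237  0.068]
 [ 1.    -0.001  0.001 -0.001]
 [-0.001 -0.237  0.971 -0.206]
 [ 0.     0.     0.     1.   ]]
300 200 [ 15. -16.   9.] [587. 177.  50.] [224 240 230]
320 200 [20. -1. -9.] [602. 176.  68.] [  7  11 133]
330 200 [ 20.   5. -12.] [608. 175.  71.] [  7  10 135]
300 208 [ 10. -16.   7.] [586. 172.  51.] [177 203 197]
320 208 [ 16.  -1. -14.] [601. 172.  72.] [ 15  23 233]
330 208 [ 16.   5. -14.] [607. 170.  72.] [ 14  23 233]
300 216 [  4. -16.   7.] [585. 166.  50.] [223 240 231]
320 216 [ 10.  -1. -13.] [599. 166.  71.] [ 12  20 226]
330 216 [ 10.   5. -14.] [606. 165.  72.] [  6  17 225]
300 224 [ -2. -16.   7.] [583. 160.  50.] [222 240 231]
320 224 [-2. -1.  7.] [597. 157.  49.] [220 239 230]
330 224 [-2.  6.  6.] [604. 155.  50.] [209 232 222]
300 232 [  9. -12. -41.] [588. 165.  99.] [141 162 161]
320 232 [  8.  -1. -38.] [598. 162.  96.] [17 18 19]
330 232 [ 10.   4. -42.] [604. 161. 100.] [117 133 140]
300 240 [  9. -12. -54.] [588. 163. 111.] [117 132 140]
320 240 [  8.  -1. -50.] [598. 160. 107.] [17 18 18]
330 240 [ 10.   4. -55.] [603. 160. 11
[... 2509 characters left out ...]
206.] [ 30  93 130]
300 368 [  19.   -5. -152.] [594. 161. 210.] [ 27  91 129]
320 368 [  19.   -1. -152.] [598. 160. 210.] [ 29  91 129]
330 368 [  18.    1. -150.] [600. 158. 208.] [ 30  93 130]
300 376 [  22.   -5. -157.] [595. 163. 215.] [21 19 19]
320 376 [  23.   -1. -158.] [598. 163. 216.] [23 22 20]
330 376 [  23.    1. -158.] [600. 162. 216.] [24 23 23]
300 384 [  22.   -4. -159.] [595. 163. 217.] [22 21 21]
320 384 [  23.   -1. -159.] [598. 162. 218.] [21 21 19]
330 384 [  23.    1. -160.] [600. 162. 219.] [21 21 20]
300 392 [  23.   -4. -162.] [595. 163. 220.] [22 24 22]
320 392 [  23.   -1. -162.] [598. 162. 220.] [23 23 21]
330 392 [  23.    1. -161.] [600. 161. 219.] [21 22 19]
```

View pics/w2.png

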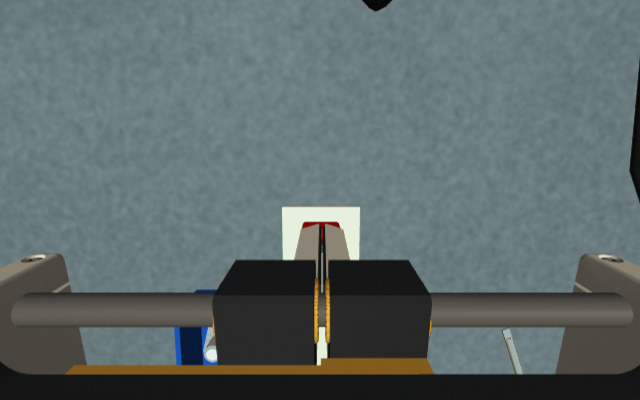

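The wrist view puts the fingertips at tool z of about −30 mm, so the real tips sit roughly 28 mm short of the reported TCP. The scene depth agrees, and that's why both pushes passed over the tab. I'll measure the tip exactly and try again.

Emit:
{"api": "jog_arm", "payload": {"deltas": [{"translation": [0.3,0,-0.4],"twist": 0,"jaw": -1},{"translation": [0.4,0,0.05],"twist": 0,"jaw": -1},{"translation": [0,0,0.4],"twist": 0,"jaw": -1},{"translation": [0,0,0],"twist": 0,"jaw": -1}]}}

```text
t: 10.65
eef_pos: [0.6079, 0.2099, 0.0561]
ee_rot: [-179.9, -6.5, 77.1]
contact_force: [-0.8, -0.6, -0.7]
finger_gap: 0.0004
finger_force: 0.0
```

```bash
cat >> h.py <<'E'
def wcloud(p):
    M=np.array(p['T_tool_cam']); h,w=p['range_z'].shape; f=h/2/np.tan(np.radians(p['fov_y']/2)); z=p['range_z']; v,u=np.mgrid[:h,:w]
    return np.stack([(u-p['cx'])/f*z,(v-p['cy'])/f*z,z],-1)@M[:3,:3].T+M[:3,3]
E
python3 -c "
from h import *
p=snapshot('wrist');t=wcloud(p)
m=(abs(t[...,0])<.015)&(abs(t[...,1])<.02)&(t[...,2]<-.005)&(t[...,2]>-.06)
z=np.sort(t[m][:,2]*1000); print(len(z),z[-12:].round(1)); q=t[m&(t[...,2]>-.045)]; print(q.min(0),q.max(0))
go(T(.186,-.035,.030))"
```

```text
860 [-28.4 -28.3 -28.2 -27.9 -27.9 -27.8 -27.6 -27.5 -27.4 -27.3 -27.2 -26.5]
[ 0.00743983 -0.0126957  -0.04498714] [ 0.01020108  0.01187865 -0.02645552]
t 10.7 pos [0.6086 0.2094 0.0573] rot [179.98  -6.52  77.11] q [ 8.8 24.7 91.1  6.8 62.  18.6] F [-0.6 -0.5 -0.1] gap 0.0002
toolaxes x az 77.11 z [ 0.026  0.111 -0.994] dist 0.028 rows 1 each [-0.132  0.025  0.352]
```

Emit:
{"api": "jog_arm", "payload": {"deltas": [{"translation": [-0.05,0.02,0.37],"twist": 0,"jaw": -1},{"translation": [0,0,0],"twist": 0,"jaw": -1},{"translation": [-0.08,0,-0.0095],"twist": 0,"jaw": -1},{"translation": [-0.08,0,-0.0095],"twist": 0,"jaw": -1},{"translation": [-0.08,0,-0.0095],"twist": 0,"jaw": -1},{"translation": [-0.08,0,-0.0095],"twist": 0,"jaw": -1},{"translation": [-0.08,0,-0.0095],"twist": 0,"jaw": -1},{"translation": [-0.08,0,-0.0095],"twist": 0,"jaw": -1}]}}

```text
t: 11.5
eef_pos: [0.6044, 0.1726, 0.0318]
ee_rot: [179.7, -6.7, 77.1]
contact_force: [1.3, 0.7, 1.2]
finger_gap: 0.0007
finger_force: 0.5
```

```bash
python3 -c "
from h import *
go(T(.087,-.035,.030))
p=snapshot('scene');tote(p);p=snapshot('top');tote(p)"
```

```text
t 11.5 pos [0.6044 0.1726 0.0318] rot [179.66  -6.67  77.06] q [ 5.4 24.9 94.9  7.3 58.  14.6] F [1.3 0.7 1.2] gap 0.0007
toolaxes x az 77.06 z [ 0.032  0.112 -0.993] dist 0.069 rows 2 each [-0.458 -0.015 -0.042]
cover 832 (array([581.8,  88.4]), array([167.4,  59.3]), 76.8) mean [0.5812 0.0806 0.0509]
tab 31 (array([598.6, 153.4]), array([11.2, 23.4]), 76.1) mean [0.5987 0.1532 0.0719]
bar 241 (array([533.8,  29.8]), array([99. , 16.8]), 76.5) mean [0.5354 0.0294 0.1004]
cover 802 (array([581.2,  71.7]), array([144.6,  55.6]), 79.1) mean [0.5797 0.0639 0.0501]
bar 204 (array([532.5,  26.1]), array([89.9, 13.8]), 77.0) mean [0.5317 0.0255 0.1033]
```

Now the cover is moving, with the tab down to about 135 mm. I'll push the remaining 69 mm.

Emit:
{"api": "jog_arm", "payload": {"deltas": [{"translation": [-0.09,0,-0.0105],"twist": 0,"jaw": -1},{"translation": [-0.09,0,-0.0105],"twist": 0,"jaw": -1},{"translation": [-0.09,0,-0.0105],"twist": 0,"jaw": -1},{"translation": [-0.09,0,-0.0105],"twist": 0,"jaw": -1},{"translation": [-0.09,0,-0.0105],"twist": 0,"jaw": -1},{"translation": [-0.09,0,-0.0105],"twist": 0,"jaw": -1},{"translation": [-0.09,0,-0.0105],"twist": 0,"jaw": -1},{"translation": [-0.09,0,-0.0105],"twist": 0,"jaw": -1},{"translation": [-0.09,0,-0.0105],"twist": 0,"jaw": -1},{"translation": [-0.06,0,-0.007],"twist": 0,"jaw": -1}]}}

```text
t: 12.6
eef_pos: [0.589, 0.1084, 0.0311]
ee_rot: [179.7, -6.6, 77.1]
contact_force: [0.2, 0.7, 0.4]
finger_gap: 0.0001
finger_force: 0.5
```

```bash
python3 -c "
from h import *
go(T(.084,-.035,.030))
p=snapshot('scene');tote(p)"
```

```text
t 12.6 pos [0.589  0.1084 0.0311] rot [179.75  -6.62  77.05] q [-0.7 23.1 98.2  7.6 57.3  8.2] F [0.2 0.7 0.4] gap 0.0001
toolaxes x az 77.05 z [ 0.03   0.111 -0.993] dist 0.006 rows 1 each [-0.08  -0.023  0.006]
cover 859 (array([565.9,  22.9]), array([165.6,  59.8]), 76.8) mean [0.5652 0.0156 0.0509]
tab 31 (array([583.9,  89.3]), array([11.9, 23.3]), 77.9) mean [0.585  0.0883 0.0719]
bar 243 (array([533.2,  30.4]), array([96.1, 16.8]), 76.4) mean [0.5354 0.0286 0.101 ]
```

Emit:
{"api": "jog_arm", "payload": {"deltas": [{"translation": [-0.04,0,-0.005],"twist": 0,"jaw": -1},{"translation": [-0.04,0,-0.005],"twist": 0,"jaw": -1},{"translation": [0,0,0],"twist": 0,"jaw": -1},{"translation": [0,0,0],"twist": 0,"jaw": -1}]}}

```text
t: 13.05
eef_pos: [0.5878, 0.1029, 0.0312]
ee_rot: [179.7, -6.6, 77.1]
contact_force: [1.1, 1.1, -0.2]
finger_gap: 0.0001
finger_force: 0.1
```

```bash
python3 -c "
from h import *
go(T(.084,-.035,.030))
p=snapshot('scene');tote(p)"
```

```text
t 13.05 pos [0.5878 0.1029 0.0312] rot [179.73  -6.6   77.09] q [-1.3 23.  98.4  7.6 57.3  7.6] F [ 1.1  1.1 -0.2] gap 0.0001
toolaxes x az 77.09 z [ 0.03   0.111 -0.993] dist 0.002 rows 1 each [-0.006 -0.024  0.015]
cover 866 (array([564. ,  17.2]), array([167.4,  59.6]), 75.7) mean [0.5623 0.0092 0.0508]
tab 33 (array([582.6,  83.6]), array([10.4, 24.3]), 77.3) mean [0.5826 0.0827 0.0724]
bar 243 (array([540.6,  40.2]), array([130.5,  38.5]), 60.6) mean [0.5334 0.025  0.1011]
```

Emit:
{"api": "jog_arm", "payload": {"deltas": [{"translation": [0.2,0,0],"twist": 0,"jaw": -1},{"translation": [0,0,-0.6],"twist": 0,"jaw": -1},{"translation": [0,0,-0.6],"twist": 0,"jaw": 1},{"translation": [0,0,-0.6],"twist": 0,"jaw": 1},{"translation": [0,0,0],"twist": 0,"jaw": 1}]}}

```text
t: 13.6
eef_pos: [0.5918, 0.1033, 0.1743]
ee_rot: [179.0, -6.8, 77.2]
contact_force: [-0.3, -0.1, 1.5]
finger_gap: 0.0211
finger_force: 0.0
```

```bash
python3 -c "
from h import *
p=snapshot('scene');tote(p);p=snapshot('top');tote(p)
go(T(.002,0,.13));go(T(.002,0,.049))
"
```

```text
cover 880 (array([564.6,  18.1]), array([169.2,  59.7]), 76.2) mean [0.5629 0.0095 0.0507]
tab 21 (array([581.7,  81.5]), array([ 6.6, 25.1]), 77.4) mean [0.5818 0.0814 0.0709]
bar 239 (array([532.2,  25.6]), array([96.9, 17.4]), 75.7) mean [0.5335 0.0251 0.101 ]
cover 735 (array([564. ,   3.4]), array([146.8,  56.5]), 75.5) mean [0.5679 0.0135 0.0501]
bar 173 (array([533. ,  34.2]), array([77.1, 13.1]), 75.6) mean [0.5327 0.0346 0.103 ]
t 13.7 pos [0.5877 0.1033 0.1683] rot [179.58  -6.66  77.12] q [-1.3 16.4 87.3  6.7 74.7 10. ] F [-0.4  0.1 -0.3] gap 0.0291
toolaxes x az 77.12 z [ 0.033  0.111 -0.993] dist 0.098 rows 3 each [-0.385 -0.164  0.125]
t 13.7 pos [0.5877 0.1033 0.1683] rot [179.58  -6.66  77.12] q [-1.3 16.4 87.3  6.7 74.7 10. ] F [-0.4  0.1 -0.3] gap 0.0291
toolaxes x az 77.12 z [ 0.033  0.111 -0.993] dist 0.15 rows 4 each [-0.32  -0.125  0.362]
```

```bash
sed -i 's/^H=.*/H=np.array([.532,.025]); th=np.radians(76.5); ex=np.array([np.cos(th),np.sin(th)]); ey=np.array([-ex[1],ex[0]])/' h.py
python3 -c "
from h import *
go(T(.005,0,.13));"
```

```text
t 13.7 pos [0.5877 0.1033 0.1683] rot [179.58  -6.66  77.12] q [-1.3 16.4 87.3  6.7 74.7 10. ] F [-0.4  0.1 -0.3] gap 0.0291
toolaxes x az 77.12 z [ 0.033  0.111 -0.993] dist 0.099 rows 3 each [-0.39  -0.164  0.125]
```

Emit:
{"api": "jog_arm", "payload": {"deltas": [{"translation": [-0.39,-0.164,0.125],"twist": 0,"jaw": 1},{"translation": [-0.39,-0.164,0.125],"twist": 0.003,"jaw": 1},{"translation": [-0.39,-0.164,0.125],"twist": 0,"jaw": 1},{"translation": [0,0,0],"twist": 0,"jaw": 1},{"translation": [0,0,0],"twist": 0,"jaw": 1}]}}

```text
t: 14.2
eef_pos: [0.5312, 0.0297, 0.1272]
ee_rot: [180.0, -6.7, 76.4]
contact_force: [0.2, 0.4, 0.1]
finger_gap: 0.0691
finger_force: 0.0
```

```bash
python3 -c "
from h import *
go(T(.005,0,.049))
o=r.get_obs(); R=Ro.from_euler('xyz',o['ee_rot'],degrees=True).as_matrix()
p=snapshot('wrist');t=wcloud(p);W=t@R.T+o['eef_pos'];b=p['frame'].astype(int)
m=(abs(W[...,2]-.104)<.004)&(b.max(2)<60); print(m.sum(),rect(m,W),W[m].mean(0))
f=(abs(t[...,0])<.012)&(abs(t[...,1])>.03)&(abs(t[...,1])<.065)&(t[...,2]<-.01); z=np.sort(t[f][:,2]); print(len(z),z[-8:],o['finger_gap'])
cv2.imwrite('pics/w4.png',p['frame'])"
```

```text
t 14.2 pos [0.5312 0.0297 0.1272] rot [179.99  -6.65  76.44] q [-9.6 13.2 97.9  7.1 68.6  1.4] F [0.2 0.4 0.1] gap 0.0691
toolaxes x az 76.44 z [ 0.027  0.113 -0.993] dist 0.078 rows 2 each [-0.056  0.013  0.519]
2157 (array([530.3,  26.4]), array([98.4, 13.5]), 75.8) [0.53048217 0.02740685 0.10361575]
8850 [-0.02685391 -0.02677572 -0.02648926 -0.02647094 -0.02643824 -0.02636212
 -0.02631507 -0.02586278] 0.06906606389718539
```

View pics/w4.png

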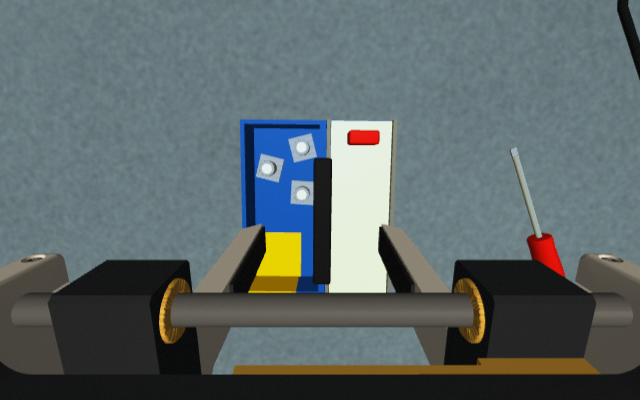

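The wrist view shows the cover shut (tab at (363,137)), three sockets in the open bay and the bar centred between the fingers at x≈322. I'll descend and grip.

Emit:
{"api": "jog_arm", "payload": {"deltas": [{"translation": [-0.035,0,0.35],"twist": 0,"jaw": 0.2},{"translation": [-0.035,0,0.35],"twist": 0.003,"jaw": 0.2},{"translation": [-0.035,0,0.35],"twist": 0,"jaw": 0},{"translation": [0,0,0],"twist": 0,"jaw": -1},{"translation": [0,0,0],"twist": 0,"jaw": -1},{"translation": [0,0,0],"twist": 0,"jaw": -1},{"translation": [0,0,0],"twist": 0,"jaw": -1},{"translation": [0,0,0],"twist": 0,"jaw": -1},{"translation": [0,0,0],"twist": 0,"jaw": -1},{"translation": [0,0,0],"twist": 0,"jaw": -1}], "force": 50}}

```text
t: 15.25
eef_pos: [0.5327, 0.0307, 0.0507]
ee_rot: [179.8, -6.7, 76.0]
contact_force: [-2.2, -0.2, 5.3]
finger_gap: 0.0135
finger_force: 50.0
```

Emit:
{"api": "jog_arm", "payload": {"deltas": [{"translation": [0.012,0,-0.1],"twist": 0,"jaw": -1},{"translation": [0.023,0,-0.2],"twist": 0,"jaw": -1},{"translation": [0.035,0,-0.3],"twist": 0,"jaw": -1},{"translation": [0.035,0,-0.3],"twist": 0,"jaw": -1},{"translation": [0.035,0,-0.3],"twist": 0,"jaw": -1},{"translation": [0.023,0,-0.2],"twist": 0,"jaw": -1},{"translation": [0,0,0],"twist": 0,"jaw": -1},{"translation": [0,0,0],"twist": 0,"jaw": -1}], "force": 55}}

```text
t: 16.05
eef_pos: [0.5317, 0.0303, 0.1544]
ee_rot: [179.9, -6.6, 76.0]
contact_force: [-0.1, -0.3, -7.0]
finger_gap: 0.0138
finger_force: 55.0
```

```bash
cat > tilt.py <<'E'
from h import *
from scipy.optimize import brentq
G=Ro.from_euler('xyz',[179.8,-6.7,76.0],degrees=True)  # tool at grasp
T0=Ro.from_euler('z',76,degrees=True); REL=G.inv()*T0
def downs(Rt):
    u=(Rt*REL).as_matrix().T@[0,0,1.]
    # deg: -x end down, +y side down, total
    return np.degrees([np.arcsin(u[0]),np.arcsin(-u[1]),np.arccos(u[2])]).round(1)
E
python3 -c "
from tilt import *
o=r.get_obs(); go(o['eef_pos'],n=1)
C=Ro.from_euler('xyz',o['ee_rot'],degrees=True); print(downs(C))
for d in(15,20,25):
  for tw in range(0,100,10): # + twist about tool z
    az=0; X=Ro.from_rotvec(np.radians(-d)*np.array([0,1,0]))*C*Ro.from_euler('z',tw,degrees=True); print(d,tw,downs(X))
p=snapshot('scene');cv2.imwrite('pics/s5.png',cv2.resize(p['frame'][100:280,200:430],None,fx=3,fy=3))"
```

```text
t 16.05 pos [0.5317 0.0303 0.1544] rot [179.95  -6.59  75.97] q [-9.4 12.1 95.3  6.9 72.1  2.5] F [-0.1 -0.3 -7. ] gap 0.0138
toolaxes x az 75.97 z [ 0.029  0.111 -0.993] dist 0.0 rows 1 each [0. 0. 0.]
[-0.1 -0.1  0.2]
15 0 [ 3.5 14.4 14.8]
15 10 [ 5.8 12.4 13.7]
15 20 [ 7.8 10.  12.8]
15 30 [ 9.4  7.4 12. ]
15 40 [10.5  4.5 11.4]
15 50 [11.   1.5 11.1]
15 60 [11.  -1.6 11.2]
15 70 [10.5 -4.6 11.5]
15 80 [ 9.5 -7.5 12.1]
15 90 [  8.  -10.2  13. ]
20 0 [ 4.6 19.2 19.8]
20 10 [ 7.8 16.9 18.7]
20 20 [10.5 14.1 17.8]
20 30 [12.8 10.9 16.9]
20 40 [14.4  7.4 16.3]
20 50 [15.5  3.7 15.9]
20 60 [15.8 -0.1 15.8]
20 70 [15.5 -3.9 16. ]
20 80 [14.5 -7.6 16.5]
20 90 [ 12.9 -11.2  17.2]
25 0 [ 5.8 24.1 24.8]
25 10 [ 9.7 21.5 23.7]
25 20 [13.2 18.2 22.8]
25 30 [16.1 14.5 21.9]
25 40 [18.4 10.3 21.3]
25 50 [19.9  5.9 20.8]
25 60 [20.6  1.4 20.7]
25 70 [20.5 -3.2 20.7]
25 80 [19.5 -7.7 21.1]
25 90 [ 17.7 -12.1  21.7]
```

View pics/s5.png

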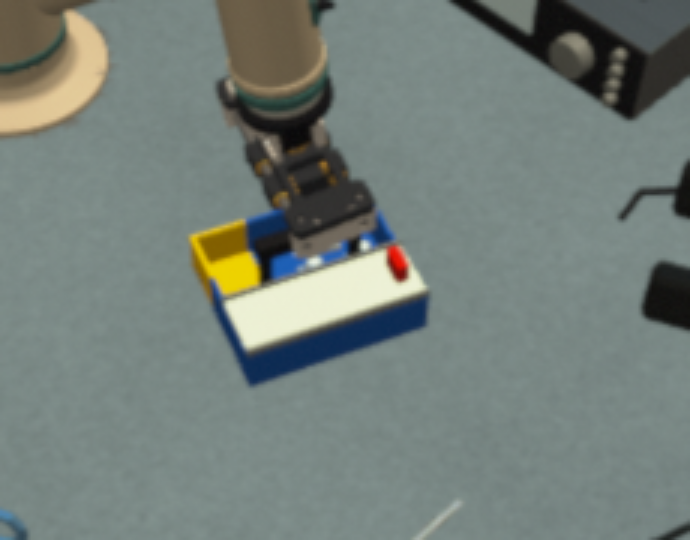

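The crop shows the tote lifted level with the cover shut. Next I'll raise it to the reach limit, twisting about 18° on the way so the yellow corner faces the base.

Emit:
{"api": "jog_arm", "payload": {"deltas": [{"translation": [0,0,-0.25],"twist": 0.01,"jaw": -1},{"translation": [0,0,-0.45],"twist": 0.015,"jaw": -1},{"translation": [0,0,-0.55],"twist": 0.015,"jaw": -1},{"translation": [0,0,-0.55],"twist": 0.015,"jaw": -1},{"translation": [0,0,-0.55],"twist": 0.015,"jaw": -1},{"translation": [0,0,-0.55],"twist": 0.015,"jaw": -1},{"translation": [0,0,-0.55],"twist": 0.015,"jaw": -1},{"translation": [0,0,-0.55],"twist": 0,"jaw": -1},{"translation": [0,0,-0.55],"twist": 0,"jaw": -1},{"translation": [0,0,-0.55],"twist": 0,"jaw": -1}]}}

```text
t: 17.1
eef_pos: [0.5207, -0.0123, 0.5354]
ee_rot: [-177.9, -6.3, 57.8]
contact_force: [0.4, 0.4, -6.1]
finger_gap: 0.0138
finger_force: 55.0
```

```bash
python3 -c "
from tilt import *
o=r.get_obs(); go(o['eef_pos']+[.1,0,.1],n=6);print(downs(Ro.from_euler('xyz',o['ee_rot'],degrees=True)))"
```

```text
t 17.1 pos [ 0.5207 -0.0123  0.5354] rot [-177.93   -6.3    57.84] q [-14.4  12.   42.2   8.2 125.6  22.4] F [ 0.4  0.4 -6.1] gap 0.0138
toolaxes x az 57.84 z [ 0.028  0.112 -0.993] dist 0.141 rows 6 each [ 0.142  0.181 -0.215]
[-0.4 -2.3  2.3]
```

Emit:
{"api": "jog_arm", "payload": {"deltas": [{"translation": [0.2,0.26,-0.3],"twist": 0,"jaw": -1},{"translation": [0.2,0.26,-0.3],"twist": 0,"jaw": -1},{"translation": [0.2,0.26,-0.3],"twist": 0,"jaw": -1},{"translation": [0.2,0.26,-0.3],"twist": 0,"jaw": -1},{"translation": [0.2,0.26,-0.3],"twist": 0,"jaw": -1},{"translation": [0.2,0.26,-0.3],"twist": 0,"jaw": -1},{"translation": [0.2,0.26,-0.3],"twist": 0,"jaw": -1},{"translation": [0.2,0.26,-0.3],"twist": 0,"jaw": -1}]}}

```text
t: 17.9
eef_pos: [0.6233, -0.0054, 0.5975]
ee_rot: [177.0, -9.9, 57.9]
contact_force: [0.2, 0.3, -6.8]
finger_gap: 0.0137
finger_force: 55.0
```

```bash
python3 -c "
from tilt import *
o=r.get_obs(); go(o['eef_pos']+[.1,0,.1],n=6);print(downs(Ro.from_euler('xyz',o['ee_rot'],degrees=True)))"
```

```text
t 17.9 pos [ 0.6233 -0.0054  0.5975] rot [176.95  -9.86  57.93] q [-12.5  24.6  12.6  11.9 135.9  28.9] F [ 0.2  0.3 -6.8] gap 0.0137
toolaxes x az 57.93 z [ 0.136  0.117 -0.984] dist 0.141 rows 6 each [ 0.154  0.199 -0.188]
[3.2 2.8 4.2]
```

Emit:
{"api": "jog_arm", "payload": {"deltas": [{"translation": [0.28,0.36,-0.34],"twist": 0,"jaw": -1},{"translation": [0.28,0.36,-0.34],"twist": 0,"jaw": -1},{"translation": [0.28,0.36,-0.34],"twist": 0,"jaw": -1},{"translation": [0.28,0.36,-0.34],"twist": 0,"jaw": -1},{"translation": [0.28,0.36,-0.34],"twist": 0,"jaw": -1},{"translation": [0.28,0.36,-0.34],"twist": 0,"jaw": -1},{"translation": [0.28,0.36,-0.34],"twist": 0,"jaw": -1},{"translation": [0.28,0.36,-0.34],"twist": 0,"jaw": -1}]}}

```text
t: 18.7
eef_pos: [0.7007, 0.0046, 0.6238]
ee_rot: [167.1, -17.0, 58.9]
contact_force: [-0.3, 0.2, -7.5]
finger_gap: 0.0136
finger_force: 55.0
```

```bash
python3 -c "
from tilt import *
o=r.get_obs(); go(o['eef_pos']+[.1,0,.1],n=6);print(downs(Ro.from_euler('xyz',o['ee_rot'],degrees=True)))"
```

```text
t 18.7 pos [0.7007 0.0046 0.6238] rot [167.08 -16.96  58.91] q [-12.1  24.1  12.7  13.7 124.4  30.6] F [-0.3  0.2 -7.5] gap 0.0136
toolaxes x az 58.91 z [ 0.338  0.128 -0.932] dist 0.141 rows 6 each [ 0.175  0.226 -0.132]
[10.4 12.2 16.1]
```

Emit:
{"api": "jog_arm", "payload": {"deltas": [{"translation": [0.29,0.37,-0.22],"twist": 0,"jaw": -1},{"translation": [0.29,0.37,-0.22],"twist": 0,"jaw": -1},{"translation": [0.29,0.37,-0.22],"twist": 0,"jaw": -1},{"translation": [0.29,0.37,-0.22],"twist": 0,"jaw": -1},{"translation": [0.29,0.37,-0.22],"twist": 0,"jaw": -1},{"translation": [0.29,0.37,-0.22],"twist": 0,"jaw": -1}]}}

```text
t: 19.3
eef_pos: [0.763, 0.012, 0.65]
ee_rot: [159.3, -22.1, 60.6]
contact_force: [0.3, 0.5, -7.0]
finger_gap: 0.0136
finger_force: 55.0
```

```bash
python3 -c "
from tilt import *
o=r.get_obs(); go([.5,.03,.3]);print(downs(Ro.from_euler('xyz',o['ee_rot'],degrees=True)))
p=snapshot('wrist');cv2.imwrite('pics/w6.png',p['frame'])"
```

```text
t 19.3 pos [0.763 0.012 0.65 ] rot [159.27 -22.14  60.58] q [-11.5  24.2  12.7  14.5 115.2  31.5] F [ 0.3  0.5 -7. ] gap 0.0136
toolaxes x az 60.58 z [ 0.481  0.133 -0.866] dist 0.438 rows 10 each [-0.316 -0.429  0.239]
[15.9 19.  25.1]
```

View pics/w6.png

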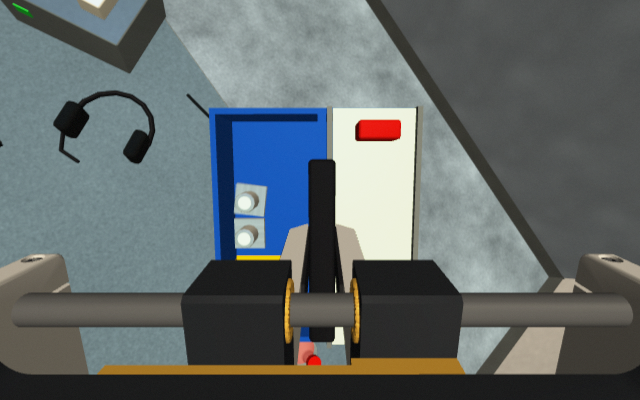

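Tilted 15.9°/19°. Two sockets sit along the +y wall at (248,200) and (248,235), and the third is hidden near the yellow corner. I'll return to above the tote's original spot, then twist to steepen the −x slope.

Emit:
{"api": "jog_arm", "payload": {"deltas": [{"translation": [-0.16,-0.21,0.12],"twist": 0,"jaw": -1},{"translation": [-0.316,-0.429,0.239],"twist": 0,"jaw": -1},{"translation": [-0.316,-0.429,0.239],"twist": 0,"jaw": -1},{"translation": [-0.316,-0.429,0.239],"twist": 0,"jaw": -1},{"translation": [-0.316,-0.429,0.239],"twist": 0,"jaw": -1},{"translation": [-0.316,-0.429,0.239],"twist": 0,"jaw": -1},{"translation": [-0.316,-0.429,0.239],"twist": 0,"jaw": -1},{"translation": [-0.316,-0.429,0.239],"twist": 0,"jaw": -1},{"translation": [-0.316,-0.429,0.239],"twist": 0,"jaw": -1},{"translation": [-0.16,-0.21,0.12],"twist": 0,"jaw": -1}]}}

```text
t: 20.35
eef_pos: [0.5247, 0.0279, 0.3361]
ee_rot: [159.8, -21.9, 60.4]
contact_force: [0.1, 0.2, -7.4]
finger_gap: 0.0137
finger_force: 55.0
```

```bash
python3 -c "
from tilt import *
o=r.get_obs(); go([.5,.03,.3],n=2);C=Ro.from_euler('xyz',o['ee_rot'],degrees=True);print(downs(C))
for tw in(5,10,15,20,25,30): print(tw,downs(C*Ro.from_euler('z',tw,degrees=True)))"
```

```text
t 20.35 pos [0.5247 0.0279 0.3361] rot [159.79 -21.89  60.44] q [-17.1  -9.2  99.   17.   65.8  12.8] F [ 0.1  0.2 -7.4] gap 0.0137
toolaxes x az 60.44 z [ 0.473  0.134 -0.871] dist 0.044 rows 2 each [-0.154 -0.209  0.133]
[15.6 18.5 24.6]
5 [17.2 16.5 24.2]
10 [18.6 14.4 23.8]
15 [19.8 12.1 23.5]
20 [20.8  9.8 23.2]
25 [21.6  7.5 23. ]
30 [22.2  5.1 22.9]
```

Emit:
{"api": "jog_arm", "payload": {"deltas": [{"translation": [0,0,0],"twist": 0.03,"jaw": -1},{"translation": [0,0,0],"twist": 0.03,"jaw": -1},{"translation": [0,0,0],"twist": 0.03,"jaw": -1},{"translation": [0,0,0],"twist": 0.03,"jaw": -1},{"translation": [0,0,0],"twist": 0.02,"jaw": -1},{"translation": [0,0,0],"twist": 0,"jaw": -1},{"translation": [0,0,0],"twist": 0,"jaw": -1},{"translation": [0,0,0],"twist": 0,"jaw": -1}]}}

```text
t: 21.15
eef_pos: [0.5304, 0.0269, 0.3413]
ee_rot: [171.0, -28.7, 33.6]
contact_force: [0.6, 0.1, -8.1]
finger_gap: 0.0138
finger_force: 55.0
```

```bash
cat >> tilt.py <<'E'
def report():
    o=r.get_obs(); C=Ro.from_euler('xyz',o['ee_rot'],degrees=True); print(downs(C),o['eef_pos'],o['q'].round(1))
    RT=C*REL; og=o['eef_pos']+C.apply([0,0,-.046])-RT.apply([0,0,.095])
    f=lambda a: og+RT.apply(a)
    print('tote',og.round(3),'foot',f([-.085,.077,0]).round(3)); cor=f([-.081,.073,.004])
    for k in('top','scene','wrist'):
        p=snapshot(k)
        for n in('socket0','tote_corner','cover_tab'):
            print(k,n,[((RT.inv().apply(np.array(d['xyz'])-og)*1000).round(0),round(1000*np.linalg.norm(np.array(d['xyz'])-cor)),d['confidence']) for d in spot_point(p,n)[:4]])
    return p
E
python3 -c "
from tilt import *
p=report(); q=snapshot('top'); s=snapshot('scene')
cv2.imwrite('pics/m7.png',np.vstack([np.hstack([cv2.resize(q['frame'][150:290,240:420],(400,300)),cv2.resize(s['frame'][80:260,200:440],(400,300))]),cv2.resize(p['frame'],(800,500))[200:500]]))"
```

```text
[22.   7.7 23.5] [0.53035932 0.02693999 0.34127407] [-17.   -9.   98.3  17.1  65.7  38. ]
tote [0.545 0.028 0.294] foot [0.441 0.052 0.252]
top socket0 [(array([-14.,  59.,   5.]), 68, 0.72), (array([-42.,  60.,   2.]), 41, 0.53), (array([-79.,  70.,   4.]), 4, 0.27)]
top tote_corner [(array([-80.,  74.,   5.]), 2, 0.68), (array([-336., -253., -225.]), 473, 0.67)]
top cover_tab [(array([ 72., -35.,  70.]), 199, 0.56)]
scene socket0 [(array([-43.,  61.,   1.]), 40, 0.55), (array([-17.,  56.,   0.]), 66, 0.48), (array([-67.,  62.,   4.]), 18, 0.37)]
scene tote_corner [(array([-80.,  77.,   3.]), 4, 0.62)]
scene cover_tab [(array([ 70., -34.,  69.]), 196, 0.92)]
wrist socket0 [(array([-17.,  61.,   7.]), 65, 0.9), (array([-44.,  63.,   4.]), 38, 0.38)]
wrist tote_corner []
wrist cover_tab [(array([ 70., -42.,  70.]), 202, 0.8)]
```

View pics/m7.png

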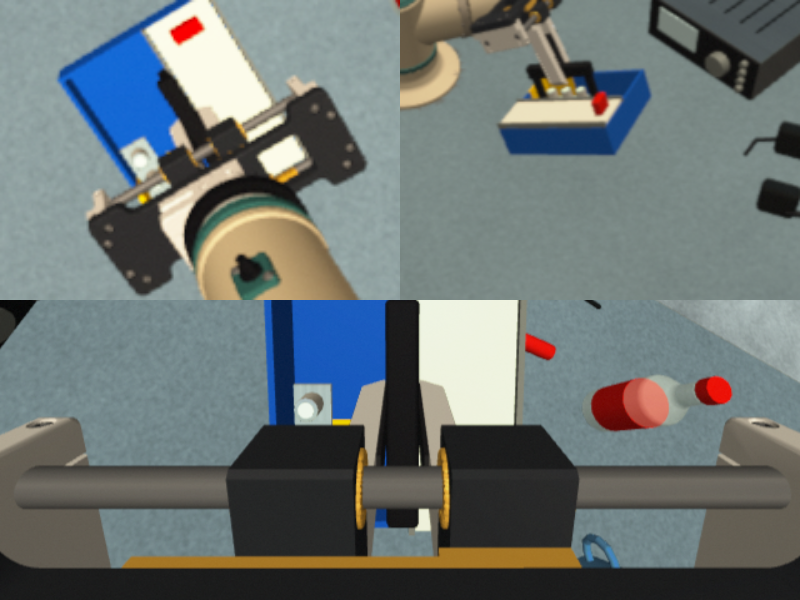

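```bash
python3 -c "
from tilt import *
o=r.get_obs(); C=Ro.from_euler('xyz',o['ee_rot'],degrees=True); RT=C*REL
og=o['eef_pos']+C.apply([0,0,-.046])-RT.apply([0,0,.095])
p=snapshot('wrist'); t=wcloud(p); b=p['frame'].astype(int); s=t.shape
A=(RT.inv().apply(C.apply(t.reshape(-1,3))+o['eef_pos']-og)).reshape(s)*1000
x,y,z=A[...,0],A[...,1],A[...,2]
sat=b.max(2)-b.min(2)
m=(x>-60)&(x<20)&(y>30)&(y<73)&(sat<50)&(b.min(2)>100)
for lo,hi,n in((2,14,'flange'),(22,32,'barreltop')):
    k=m&(z>lo)&(z<hi); print(n,k.sum(),np.percentile(A[k],[1,50,99],axis=0).round(1), rect(k,A/1000))
bl=(b[...,0]>120)&(b[...,2]<60)
k=bl&(abs(z-45)<5)&(abs(x)<100)&(abs(y)<90); print('rim',k.sum(),np.percentile(A[k],[.5,99.5],axis=0).round(1))
w=(b.min(2)>190)&(abs(z-50)<5)&(abs(x)<100); print('cover',np.percentile(A[w],[.5,50,99.5],axis=0).round(1))
print(o['joint_vel'].round(2))"
```

```text
flange 570 [[-32.7  47.7   4.9]
 [-14.2  55.9   6.7]
 [ -5.8  72.5  11.2]] (array([-19.2,  54.1]), array([27.2, 37.4]), 0.4)
barreltop 294 [[-25.2  53.5  23.1]
 [-17.8  60.1  24.9]
 [-10.9  67.1  26.6]] (array([-18. ,  60.2]), array([15.1, 14.2]), 47.9)
rim 1846 [[-84.4  -2.5  41.8]
 [ 84.2  77.1  45.3]]
cover [[-79.7 -62.4  47.3]
 [ 33.7 -37.   49.1]
 [ 83.7  -7.9  50.7]]
[-0.    0.03 -0.11  0.04  0.03 -0.11]
```

The farthest socket is 64 mm from the corner (limit 70), the cover edge reads 83.7 mm (84 is shut), and everything is still. I'm handing in.

```bash
python3 -c "
from plant import r
print(r.hand_in())"
```

```text
the job is handed in; nothing more can be done
None
```

I handed in the job with the cover shut and the tote held up by its handle, tilted about 23° with the yellow corner lowest and all three sockets in it (the farthest about 64 mm away, limit 70); the hand-in call gave no verdict.

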